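# Pump down the vacuum manifold and hang its red tag

### The arm

A 6-joint arm with a two-finger parallel gripper is mounted at the origin on the work surface. World frame = base frame: x ahead of the robot, y to its left, z up, the work surface at z = 0. Lengths are in mm, angles in rad, forces in N, time in s.
With the tool pointing down it reaches from about 325 to 775 mm from the base axis. Payload 5.5 kg.
Tool frame: the origin (TCP) lies on the centre line of the jaws, within the pads' length; the fingertips stand 25 mm ahead of it and the grasp point (between the pads) lies 6 mm ahead of it; z points along the fingers, y is the line along which they close (so a half turn about z gives the same grasp; the last joint's range is limited). The gripper opens to 88 mm and grips with 3 to 60 N. Pads are 20 mm wide; open, the fingers measure 115 mm over their backs; the gripper's body (75 mm by 178 mm) begins 61 mm behind the grasp point.
Start: joints at [1.136, 0.091, 1.231, -0, 1.82, -0.057], TCP at [221.331, 557.7, 247.631] pointing down, gripper open.
Joint ranges: [-2.87, 2.87], [-0.86, 2.18], [0.17, 2.46], [-1.51, 4.65], [0.06, 2.69], [-2.65, 2.65]. Speed limits (rad/s): [2.57, 2.57, 3.01, 3.14, 3.14, 3.14].

### API

Orientations are given as [roll, pitch, yaw] about the fixed x, y, z axes, in that order (R = Rz(yaw) Ry(pitch) Rx(roll)).
In Python, from workcell import read_state, grab_frame, camera_params, finish_job gives the robot as it stands.
- The arm moves only by the tool servo_tool, never from a script. Its argument "series" is a list of rows, each a list of 3 entries, a list of its own where there are three numbers: the shift along the tool's x, y, z in cm, then the turn, a rotation vector about the tool's x, y, z in degrees, then the opening, from -1 (shut) to 1 (fully open). In form: [[[tx, ty, tz], [wx, wy, wz], claw], ...]. A call has 1 to 20 rows; each row is the pose to reach, as a shift and turn from the pose commanded when the call began, along the tool's axes at that moment; what a row does not reach only later rows make up. A row lasts 1/10 s, in which the tool goes at most 50 mm and 8.59 degrees, less where a joint would pass 70% of its speed; a pose out of reach is approached as far as the arm can. A call with a gripper value outside its range is refused whole. The fingers move at their own pace and stop on an object; "grip_force" is the grip in N (left out, the last holds). Time passes only in rows, so rows that repeat a pose let the fingers close. It gives the time, the measured TCP pose, the force, the opening and the grip force at its end, in the units of the state.
- read_state(): the state, without advancing time (a new reading comes with each control period).
- grab_frame(name): name is "scene" or "top" or "wrist"; returns the picture (384x512x3 uint8, red, green, blue); there is no depth.
- camera_params(name): a dict with "vertical_fov" (degrees; the focal length in pixels is half the picture's height over the tangent of half this angle, whatever the lens; pixels are square), "cx", "cy" (the principal point, pixels), "xyz" and "rotation" of the camera in the world. Camera axes: x right, y up, looking along -z (the intrinsics and any distortion apply to the point x, -y, -z); pixel columns grow to the right and rows downward; lengths in mm; the calibration is good to about 2 mm. A picture is of the moment at which its call begins: read the wrist's pose just before it. camera_params takes no time and is no camera call; for the wrist camera it gives the pose at the moment of the call.
- finish_job(): hands the job in; it is judged then, once.
The state is a dict: "clock": time; "joint_pos": joint angles; "dq": joint speeds; "tau": joint torques, N m; "tool_pos": TCP position; "orientation": TCP orientation; "force": force on the tool from outside, world axes, zero at the start; "wrist_torque": the same for the moment, N m; "gripper_width": opening from 0.0 (shut) to 1.0 (fully open); "gripper_force": force on a finger pad.
Only numpy, scipy, OpenCV 4.12 (cv2) and the standard library are available. Lean on these libraries where they do the work, as an engineer would, in place of code of your own. Each camera call takes 0.05 s, during which the arm holds its last target. There are 200 camera calls.

### The job

Draw a vacuum on the extraction manifold with three full strokes of the hand pump's sprung lever, all the way down and all the way back up each time. Then take the red tag from the holder and hang it by its hole on the peg at the front of the manifold, to mark it as under vacuum. Leave the green tag, the amber bottle and the beaker where they are.

Things in the scene. Friction and masses are not known exactly. Their poses are not given: they have to be found in the camera images.
- manifold: Vacuum manifold, fixed: glass tank between white slabs, 130 (x) x 240 (y) x 172 mm high, row of small valves with coloured caps on the rear half of its top (to 210 mm high), a round gauge low on its front at y = +85 mm. Origin: centre of its underside on the bench; its -x face is the front, towards the robot; yaw varies.
- peg_mid (a point): Middle of the dark steel tag peg, on its axis, 160 mm above the bench; axes as the manifold's. Level round bar 8 mm thick, sticking out along -x from the middle of the front edge of the top slab (slab top 172 mm high). Straight from 38 mm behind this point (the slab) to 37 mm before it; the last 8 mm turn up at 45 degrees, the tip's top 12 mm above the axis.
- red_tag: Red plastic plate with a red grip bar on top and white stripes, 70 wide (y) x 142 high (z) x 6 mm thick (x), 70 g, in a holder slot. Origin: centre of its bottom edge, z up to the grip bar, x the plate's normal. Grip bar: 10 thick (x), 50 wide (y), z = 120 to 142 mm; take it from above, a finger on each face. Both faces are alike: it may hang either way round.
- red_tag_hole (a point): Centre of the red tag's round through-hole, 30 mm in diameter, 100 mm above its bottom edge, axis along the tag's x. Let go tilted on the peg, the tag swings for some 3 s before it is at rest.
- green_tag: Tag of the same shape in green, in the other slot of the holder; which slot holds which varies. Leave it there.
- tag_holder: Grey block, fixed, 50 (x) x 178 (y) x 35 mm high, with two slots end to end along y, centred at y = +44 and -44 mm, each 74 long, 8 wide and 30 mm deep (slot floor 5 mm above the bench). Origin: centre of its underside. It may stand left or right of the manifold; the pump is on the other side.
- pump: Hand vacuum pump, fixed and plumbed through the bench: grey base plate 230 (x, from -90 to +140) x 100 (y) x 12 mm, aluminium cylinder, blue fork 124 mm high. Origin: on the bench, 33 mm beyond the lever's black grip at rest; the lever's hinge axis lies along the pump's y at x = +120 mm, z = 105 mm, and the lever points to -x (roughly to the robot).
- pump_lever (a joint): Angle of the pump lever: 0 up at rest (0.3 rad above level), 0.6 at the lower stop (0.3 rad below level). A spring returns it; about 10 N at the grip at the bottom.
- pump_grip (a point): Centre of the black cross bar at the lever's end, round, 24 mm in diameter and 90 mm long along the pump's y, 160 mm from the hinge axis towards the pump's -x; 152 mm above the bench at rest, 58 mm at the lower stop. Press it down from above, or pinch it.
- amber_bottle: Amber glass bottle with blue cap and paper label, 86 mm in diameter, 190 mm high, loose. Origin: centre of its underside. Bystander.
- beaker: Glass beaker, 80 mm in diameter, 95 mm high, loose. Origin: centre of its underside. Bystander.

How it is judged (in metres and radians):
On the way, in this order (a step that is already met when the one before it is completed fails the run):
1. First stroke: the pump lever is pressed down to at least 0.5 rad of its 0.6 rad (value of joint pump_lever above 0.5 rad), for 0.05 s.
2. First stroke: the lever is let all the way back up, below 0.08 rad (value of joint pump_lever below 0.08 rad), for 0.05 s.
3. Second stroke: the pump lever is pressed down to at least 0.5 rad of its 0.6 rad (value of joint pump_lever above 0.5 rad), for 0.05 s.
4. Second stroke: the lever is let all the way back up, below 0.08 rad (value of joint pump_lever below 0.08 rad), for 0.05 s.
5. Third stroke: the pump lever is pressed down to at least 0.5 rad of its 0.6 rad (value of joint pump_lever above 0.5 rad), for 0.05 s.
6. Third stroke: the lever is let all the way back up, below 0.08 rad (value of joint pump_lever below 0.08 rad), for 0.05 s.
7. After the three strokes, the red tag hangs by its hole on the peg, let go by the fingers (x of red_tag_hole in the frame of peg_mid between -0.032 and 0.032 m and y of red_tag_hole in the frame of peg_mid between -0.008 and 0.008 m and z of red_tag_hole in the frame of peg_mid between -0.016 and -0.006 m and angle between the x axis of red_tag and the x axis of manifold, either way round below 0.4 rad and angle between red_tag's own z axis and vertical below 0.3 rad and contact force between red_tag and manifold above 0.2 N and contact force between red_tag and the fingers below 0.05 N), for 0.3 s.
At the end, for the whole second after the job is handed in: Red tag hangs at rest by its hole on the peg, released: hole centre within 32 mm of the peg's middle along it, 8 mm sideways, 6-16 mm below its axis; upright within 0.3 rad, face square to peg within 0.4. Lever up (< 0.08 rad). Green tag within 15 mm, bottle and beaker within 20 mm of their starts (all of step 7 and linear speed of red_tag below 0.02 m/s and angular speed of red_tag below 0.2 rad/s and value of joint pump_lever below 0.08 rad and distance of green_tag from where it was at the start of the episode below 0.015 m and distance of each of amber_bottle, beaker from where it was at the start of the episode below 0.02 m); the robot touches nothing.
It fails at once if The green tag is pulled or knocked more than 15 mm from its place (distance of green_tag from where it was at the start of the episode above 0.015 m).
It fails at once if The amber bottle or the beaker is pushed more than 20 mm (distance of any of amber_bottle, beaker from where it was at the start of the episode above 0.02 m).
It also fails if it takes over 72 s, if anything falls off the work surface, if the arm or the gripper's body presses on something with over 40 N, if the wrist force passes 120 N, or if a joint passes its speed limit or range.

## Working session

There is one attempt and no reset: what is moved stays moved. The work goes in short steps, Python scripts to look and compute and a tool call to move; the robot and the scene stay as the last step left them, time stands still between calls to the robot, and variables do not carry over. Pictures are saved under pics/ and viewed, at most 10 in all, crops included, and the job is handed in when it is done.

Besides the shell and the picture viewer there is one more tool, called as name([rows], argument=value, ...), one row to a line, values as JSON. servo_tool: Moves the arm, as the interface text tells. Its arguments: {"type":"object","properties":{"series":{"type":"array"},"grip_force":{"type":"number"}},"required":["series"]}

```bash
mkdir -p pics; ls; python3 - <<'E'
from workcell import *
import cv2,numpy as np
s=read_state();print(s)
for n in("scene","top"):
    im=grab_frame(n);cv2.imwrite(f"pics/{n}0.png",im[:,:,::-1]);print(n,camera_params(n))
print(camera_params("wrist"))
a=cv2.imread("pics/scene0.png");b=cv2.imread("pics/top0.png")
E
```

```text
pics
{'clock': 0.0, 'joint_pos': array([ 1.13628108e+00,  9.18511394e-02,  1.23188455e+00, -1.22087788e-05,
        1.81979491e+00, -5.67453150e-02]), 'dq': array([-0.00061944, -0.00091607,  0.00021776,  0.00078173, -0.00079731,
       -0.00087793]), 'tau': array([-1.08724907e-03, -4.46452224e+01, -4.06447363e+01,  6.97369175e-02,
        2.91553274e-02, -1.45760887e-04]), 'tool_pos': array([221.23427702, 557.45458381, 246.51221035]), 'orientation': array([-3.13965715e+00, -9.80914728e-05,  2.76381963e+00]), 'force': array([0.66806183, 1.10612563, 0.44710205]), 'wrist_torque': array([0.01378522, 0.00081992, 0.02152006]), 'gripper_force': 0.0, 'gripper_width': 1.000208310024401}
scene {'vertical_fov': 55.29254683411171, 'cx': 259.4467206629912, 'cy': 186.7496697079024, 'xyz': array([1091.71353258,  213.26684854,  968.92969332]), 'rotation': array([0.58616995, 0.00426144, 1.9462094 ])}
top {'vertical_fov': 51.21317198880979, 'cx': 257.7145553498547, 'cy': 190.88415190591974, 'xyz': array([ 440.42123819,  -13.19842344, 1059.96152845]), 'rotation': array([ 0.15457368, -0.00556547, -1.54280761])}
{'vertical_fov': 66.41057315714828, 'cx': 253.65108917937212, 'cy': 193.1439107981708, 'xyz': array([146.99803058, 587.70995012, 383.197698  ]), 'rotation': array([-0.29395319,  0.00134517,  1.19256942])}
```

View pics/scene0.png

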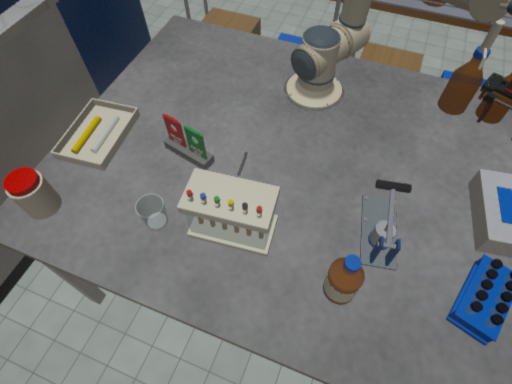

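View pics/top0.png

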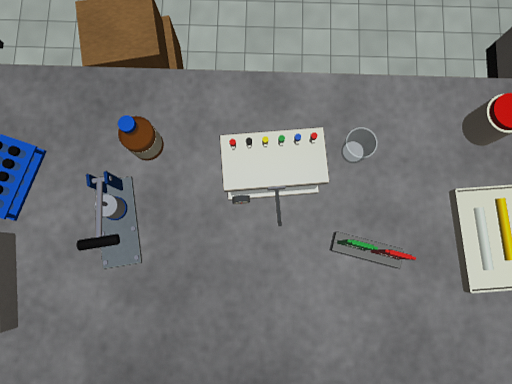

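The scene view shows the pump at right (grip ends about (377,183)–(411,190)), the peg tip at (245,152), the red tag at (174,130) and the green tag at (194,142). In the top view the grip runs (78,243)–(119,240), the peg (277,190)–(280,225), and the red tag is at about (400,255).

```bash
cat > h.py <<'E'
import numpy as np,cv2
from scipy.spatial.transform import Rotation as R
def cam(p):
    f=192/np.tan(np.radians(p["vertical_fov"])/2)
    return np.array(p["xyz"]),R.from_euler("xyz",p["rotation"]).as_matrix(),f,p["cx"],p["cy"]
def ray(p,u,v):
    c,M,f,cx,cy=cam(p);d=M@np.array([(u-cx)/f,-(v-cy)/f,-1]);return c,d/np.linalg.norm(d)
def plane(p,u,v,z):
    c,d=ray(p,u,v);return c+d*(z-c[2])/d[2]
def tri(*obs):
    A=0;b=0;L=[ray(*o) for o in obs]
    for c,d in L:
        P=np.eye(3)-np.outer(d,d);A=A+P;b=b+P@c
    x=np.linalg.solve(A,b);return x,[float(np.linalg.norm((np.eye(3)-np.outer(d,d))@(x-c))) for c,d in L]
def proj(p,X):
    c,M,f,cx,cy=cam(p);q=M.T@(np.array(X)-c);return np.array([cx-f*q[0]/q[2],cy+f*q[1]/q[2]])
def blobs(m,amin=30):
    n,l,s,c=cv2.connectedComponentsWithStats(m.astype(np.uint8))
    out=[]
    for i in range(1,n):
        if s[i,4]<amin: continue
        pts=np.argwhere(l==i)[:,::-1].astype(float);mu=pts.mean(0);w,V=np.linalg.eigh(np.cov((pts-mu).T));a=V[:,1];t=(pts-mu)@a
        out.append((s[i,4],mu,mu+a*t.min(),mu+a*t.max(),s[i,:4]))
    return out
E
cat > t.py <<'E'
from h import *
from workcell import camera_params
np.set_printoptions(precision=1,suppress=True)
for n,rois in (("scene",{"grip":(365,170,420,200),"peg":(225,145,255,178),"tags":(155,105,220,170)}),("top",{"grip":(70,228,128,255),"peg":(268,185,290,232),"tags":(325,225,420,275)})):
    im=cv2.imread(f"pics/{n}0.png").astype(int);g=im.max(2)
    for k,(x0,y0,x1,y1) in rois.items():
        s=np.zeros(g.shape,bool);s[y0:y1,x0:x1]=1
        if k=="tags": ms={"red":(im[...,2]>im[...,1]+60),"green":(im[...,1]>im[...,2]+40)}
        else: ms={k:g<(50 if k=="grip" else 75)}
        for kk,m in ms.items():
            for b in blobs(m&s,12): print(n,kk,*b)
ti=cv2.imread("pics/top0.png");si=cv2.imread("pics/scene0.png")
def z(i,x,y,w,h): return cv2.resize(i[y:y+h,x:x+w],(400,300),interpolation=cv2.INTER_CUBIC)
cv2.imwrite("pics/z1.png",np.vstack([np.hstack([z(si,150,100,80,60),z(ti,330,220,92,69)]),np.hstack([z(si,170,140,120,90),z(ti,210,125,140,105)])]))
E
python3 t.py
```

```text
scene grip 190 [393.6 186.2] [409.4 188.2] [376.2 183.9] [376 181  34  11]
scene red 61 [170.7 118.4] [178.9 123.2] [163. 114.] [163 114  17  11]
scene red 17 [172.6 129.5] [175.1 131.8] [170. 127.] [170 127   6   6]
scene green 69 [192.5 130.5] [201.3 135.4] [184.  125.9] [184 126  18  11]
scene green 15 [193.7 141.5] [196.2 143.7] [191. 139.] [191 139   6   6]
top grip 427 [ 98.  241.9] [119.1 238.5] [ 76.7 245.3] [ 77 234  43  16]
top peg 103 [277.6 206.7] [275.4 188.4] [279.8 225. ] [270 189  12  37]
top red 145 [400.1 254.2] [415.2 258.2] [385.  250.2] [385 249  31  11]
top green 140 [361.9 244.1] [377. 248.] [347.  240.2] [347 239  31  11]
```

View pics/z1.png

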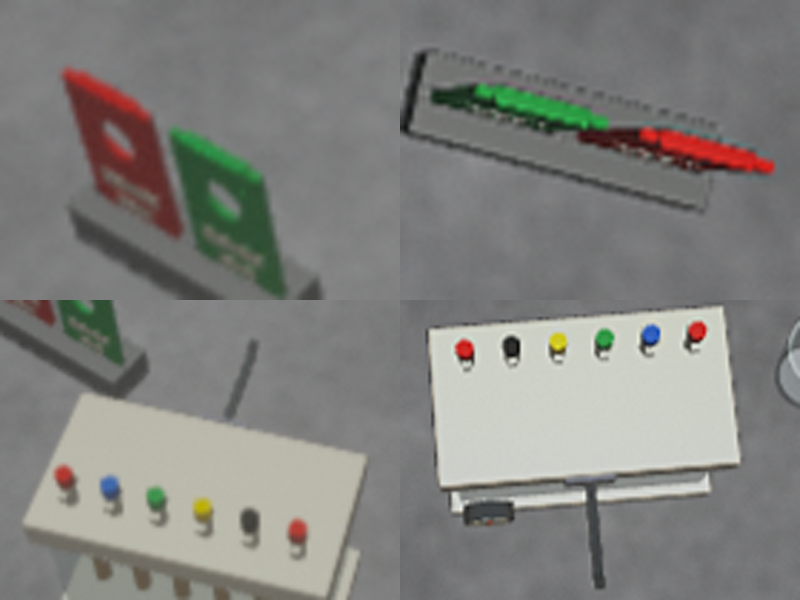

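```bash
cat > t2.py <<'E'
from h import *
from workcell import camera_params
np.set_printoptions(precision=1,suppress=True)
S=camera_params("scene");T=camera_params("top")
print("grip",tri((S,393.6,186.2),(T,98,241.9)))
g=[plane(T,*q,152) for q in((119.1,238.5),(76.7,245.3))];print(g,np.degrees(np.arctan2(*(g[1]-g[0])[[1,0]])))
g=[plane(S,*q,152) for q in((376.2,183.9),(409.4,188.2))];print(g,np.degrees(np.arctan2(*(g[1]-g[0])[[1,0]])))
print("pump plate:")
r=tri((S,170.7,118.4),(T,400.1,254.2));print("red bar",r)
print([plane(T,*q,142) for q in((385,250.2),(415.2,258.2))],[plane(S,*q,142) for q in((178.9,123.2),(163,114))])
print("green bar",tri((S,192.5,130.5),(T,361.9,244.1)))
for n,P,(x0,y0,x1,y1) in(("top",T,(270,194,290,235)),("scene",S,(232,148,255,180))):
    im=cv2.imread(f"pics/{n}0.png").max(2);s=np.argwhere(im[y0:y1,x0:x1]<82)[:,::-1]+[x0,y0]
    vx,vy,a,b=cv2.fitLine(s.astype(np.float32),cv2.DIST_HUBER,0,.01,.01).ravel()
    rows=np.unique(s[:,1]);print(n,"peg rows",rows.min(),rows.max(),len(s),vx/vy,a,b)
    for y in(rows.min(),rows.max()): print("  ",y,a+vx/vy*(y-b),plane(P,a+vx/vy*(y-b),y,160),plane(P,a+vx/vy*(y-b),y,172))
# slab top quad, top view
im=cv2.imread("pics/top0.png");m=(im.min(2)>165).astype(np.uint8);m[:110]=0;m[210:]=0;m[:,:200]=0;m[:,345:]=0
m=cv2.morphologyEx(m,cv2.MORPH_CLOSE,np.ones((3,3)))
c=max(cv2.findContours(m,0,1)[0],key=cv2.contourArea);print("slab",cv2.approxPolyDP(c,4,True).reshape(-1,2).tolist())
# top edge rear, left, right corners from the zoom
for q in((210+428*.35,125+28*.35),(210+723*.35,125+7*.35),(210+740*.35,125+163*.35),(210+440*.35,125+187*.35)): print(q,plane(T,*q,172))
E
python3 t2.py
```

```text
grip (array([455.4, 343.2, 150. ]), [1.6378215768665614, 1.637821576866611])
[array([464.7, 294.1, 152. ]), array([446.9, 387.7, 152. ])] 100.76276307261885
[array([465.6, 299.7, 152. ]), array([447.3, 384.7, 152. ])] 102.20474195412453
pump plate:
red bar (array([ 447.4, -339.8,  143.8]), [0.6666126870306143, 0.6666126870306368])
[array([ 455.6, -307. ,  142. ]), array([ 439.6, -375.1,  142. ])] [array([ 454.5, -306.9,  142. ]), array([ 438., -372.,  142.])]
green bar (array([ 467.7, -253.7,  144. ]), [0.49184558918794674, 0.49184558918795385])
top peg rows 194 225 108 0.09574514 278.0347 209.95035
   194 276.50753021231435 [574.8 -57.2 160. ] [573.  -56.6 172. ]
   225 279.4756295158579 [504.7 -65.3 160. ] [503.8 -64.6 172. ]Traceback (most recent call last):
  File "t2.py", line 14, in <module>
    vx,vy,a,b=cv2.fitLine(s.astype(np.float32),cv2.DIST_HUBER,0,.01,.01).ravel()
              ~~~~~~~~~~~^^^^^^^^^^^^^^^^^^^^^^^^^^^^^^^^^^^^^^^^^^^^^^^
cv2.error: OpenCV(4.12.0) /io/opencv/modules/imgproc/src/linefit.cpp:50: error: (-215:Assertion failed) count > 0 in function 'fitLine2D_wods'
```

servo_tool([
  [[-29.4,-11.6,0],[0,0,0],-1],
  [[-29.4,-11.6,0],[0,0,0],-1],
  [[-29.4,-11.6,0],[0,0,0],-1],
  [[-29.4,-11.6,0],[0,0,0],-1],
  [[-29.4,-11.6,0],[0,0,0],-1],
  [[-29.4,-11.6,0],[0,0,0],-1],
  [[-29.4,-11.6,0],[0,0,0],-1],
  [[-29.4,-11.6,4.5],[0,0,0],-1],
  [[-29.4,-11.6,4.5],[0,0,0],-1],
  [[-29.4,-11.6,4.5],[0,0,0],-1],
  [[-29.4,-11.6,4.5],[0,0,0],-1],
])

```text
clock: 1.2
tool_pos: [451.8, 342.5, 204.9]
orientation: [3.139, 0.001, 2.765]
force: [0.4, -0.8, 0.7]
gripper_width: 0.034
gripper_force: 0.0
```

```bash
python3 - <<'E'
from workcell import *
import cv2
print(camera_params("wrist"));i=grab_frame("wrist");cv2.imwrite("pics/w1.png",i[:,:,::-1])
E
sed -i 's/<82/<(82 if n=="top" else 100)/' t2.py; python3 t2.py | tail -12
```

```text
{'vertical_fov': 66.41057315714828, 'cx': 253.65108917937212, 'cy': 193.1439107981708, 'xyz': array([377.11948581, 372.20987906, 341.40042237]), 'rotation': array([-0.29542058, -0.00269385,  1.19391257])}
green bar (array([ 467.7, -253.7,  144. ]), [0.49184558918794674, 0.49184558918795385])
top peg rows 194 225 108 0.09574514 278.0347 209.95035
   194 276.50753021231435 [574.8 -57.2 160. ] [573.  -56.6 172. ]
   225 279.4756295158579 [504.7 -65.3 160. ] [503.8 -64.6 172. ]
scene peg rows 152 174 59 -0.34783375 242.33372 163.17297
   152 246.22006232234708 [497.1 -65.  160. ] [505.9 -60.8 172. ]
   174 238.56771976443997 [575.2 -54.9 160. ] [582.9 -50.9 172. ]
slab [[322, 127], [221, 135], [228, 198], [232, 188], [328, 181]]
(359.79999999999995, 134.8) [ 715.9 -245.   172. ]
(463.04999999999995, 127.45) [ 740.6 -483.6  172. ]
(469.0, 182.05) [ 612.8 -490.5  172. ]
(364.0, 190.45) [ 586.7 -253.   172. ]
```

View pics/w1.png

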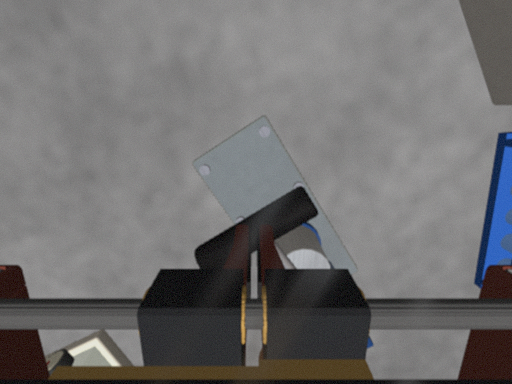

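The wrist view shows the black bar (196–318, 187–268), with the closed fingertips over its middle at about (256,228), so I can press now.

servo_tool([
  [[0,0,2.5],[0,0,0],-1],
  [[0,0,4.5],[0,0,0],-1],
  [[0,0,6.5],[0,0,0],-1],
  [[0,0,8.5],[0,0,0],-1],
  [[0,0,10],[0,0,0],-1],
  [[0,0,10.6],[0,0,0],-1],
  [[0,0,10.6],[0,0,0],-1],
  [[0,0,10.6],[0,0,0],-1],
  [[0,0,10.6],[0,0,0],-1],
])

```text
clock: 2.15
tool_pos: [453.7, 343.3, 101.9]
orientation: [3.135, 0.005, 2.765]
force: [-0.0, -0.3, 8.7]
gripper_width: 0.004
gripper_force: 4.2
```

servo_tool([
  [[0,0,0.7],[0,0,0],-1],
  [[0,0,0.7],[0,0,0],-1],
  [[0,0,0.7],[0,0,0],-1],
])

```text
clock: 2.45
tool_pos: [454.6, 343.5, 95.5]
orientation: [3.133, 0.007, 2.764]
force: [3.3, -0.8, 10.0]
gripper_width: 0.005
gripper_force: 4.7
```

```bash
python3 - <<'E'
from workcell import *
import cv2,numpy as np
i=grab_frame("scene")[:,:,::-1];t=grab_frame("top")[:,:,::-1]
f=lambda im,x,y:cv2.resize(im[y:y+120,x:x+130],(390,360))
cv2.imwrite("pics/d1.png",np.hstack([f(i,330,150),f(t,40,150)]))
E
```

```text
(no output)
```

View pics/d1.png

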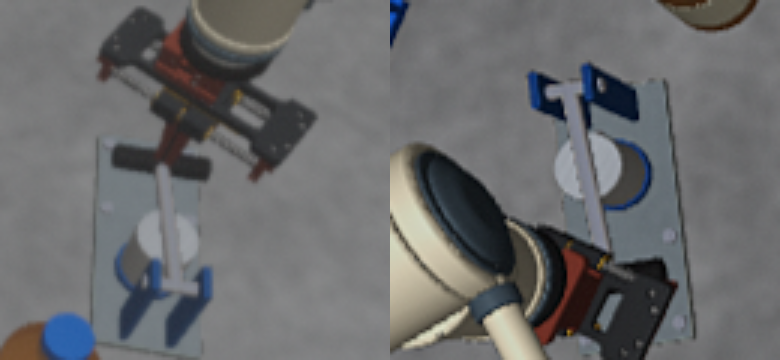

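Both views show the lever at its lower stop with the fingertips on the bar. Next come the release and the other two strokes.

servo_tool([
  [[0,0,-4],[0,0,0],-1],
  [[0,0,-8],[0,0,0],-1],
  [[0,0,-11.5],[0,0,0],-1],
  [[0,0,-11.5],[0,0,0],-1],
  [[0,0,-11.5],[0,0,0],-1],
  [[0,0,-11.5],[0,0,0],-1],
  [[0,0,-11.5],[0,0,0],-1],
  [[0,0,-11.5],[0,0,0],-1],
  [[0,0,-9],[0,0,0],-1],
  [[0,0,-7],[0,0,0],-1],
  [[0,0,-5],[0,0,0],-1],
  [[0,0,-3],[0,0,0],-1],
  [[0,0,-1],[0,0,0],-1],
  [[0,0,0],[0,0,0],-1],
  [[0,0,0],[0,0,0],-1],
  [[0,0,0],[0,0,0],-1],
  [[0,0,0],[0,0,0],-1],
  [[0,0,0],[0,0,0],-1],
])

```text
clock: 4.35
tool_pos: [453.8, 342.0, 94.1]
orientation: [3.136, 0.005, 2.763]
force: [-1.0, -1.9, 17.3]
gripper_width: 0.004
gripper_force: 8.6
```

servo_tool([
  [[0,0,-4],[0,0,0],-1],
  [[0,0,-8],[0,0,0],-1],
  [[0,0,-11.5],[0,0,0],-1],
  [[0,0,-11.5],[0,0,0],-1],
  [[0,0,-11.5],[0,0,0],-1],
  [[0,0,-11.5],[0,0,0],-1],
  [[0,0,-11.5],[0,0,0],-1],
  [[0,0,-11.5],[0,0,0],-1],
  [[0,0,-9],[0,0,0],-1],
  [[0,0,-7],[0,0,0],-1],
  [[0,0,-5],[0,0,0],-1],
  [[0,0,-3],[0,0,0],-1],
  [[0,0,-1],[0,0,0],-1],
  [[0,0,0],[0,0,0],-1],
  [[0,0,0],[0,0,0],-1],
  [[0,0,0],[0,0,0],-1],
  [[0,0,0],[0,0,0],-1],
  [[0,0,0],[0,0,0],-1],
])

```text
clock: 6.15
tool_pos: [453.8, 342.0, 94.1]
orientation: [3.136, 0.005, 2.763]
force: [-0.9, -3.2, 16.8]
gripper_width: 0.004
gripper_force: 8.5
```

servo_tool([
  [[0,0,-4],[0,0,0],-1],
  [[0,0,-8],[0,0,0],-1],
  [[0,0,-11.5],[0,0,0],-1],
  [[0,0,-15],[0,0,0],-1],
  [[0,0,-19],[0,0,0],-1],
  [[0,0,-23],[0,0,0],-1],
  [[0,0,-23],[0,0,0],-1],
  [[0,0,-23],[0,0,0],-1],
])

```text
clock: 6.95
tool_pos: [452.0, 341.6, 320.0]
orientation: [3.14, 0.001, 2.764]
force: [0.0, 0.1, -0.8]
gripper_width: 0.009
gripper_force: 0.0
```

servo_tool([
  [[-24.7,-63.5,0],[0,0,81.7],1],
  [[-24.7,-63.5,0],[0,0,81.7],1],
  [[-24.7,-63.5,0],[0,0,81.7],1],
  [[-24.7,-63.5,0],[0,0,81.7],1],
  [[-24.7,-63.5,0],[0,0,81.7],1],
  [[-24.7,-63.5,0],[0,0,81.7],1],
  [[-24.7,-63.5,0],[0,0,81.7],1],
  [[-24.7,-63.5,0],[0,0,81.7],1],
  [[-24.7,-63.5,0],[0,0,81.7],1],
  [[-24.7,-63.5,0],[0,0,81.7],1],
  [[-24.7,-63.5,0],[0,0,81.7],1],
  [[-24.7,-63.5,0],[0,0,81.7],1],
  [[-24.7,-63.5,0],[0,0,81.7],1],
  [[-24.7,-63.5,0],[0,0,81.7],1],
  [[-24.7,-63.5,0],[0,0,81.7],1],
  [[-24.7,-63.5,0],[0,0,81.7],1],
  [[-24.7,-63.5,0],[0,0,81.7],1],
  [[-24.7,-63.5,0],[0,0,81.7],1],
  [[-24.7,-63.5,0],[0,0,81.7],1],
  [[-24.7,-63.5,0],[0,0,81.7],1],
])

```text
clock: 8.95
tool_pos: [447.4, -339.1, 320.1]
orientation: [3.141, 0.0, 1.339]
force: [-0.1, -0.1, 0.7]
gripper_width: 1.001
gripper_force: 0.0
```

```bash
python3 - <<'E'
from workcell import *
from h import *
np.set_printoptions(precision=1,suppress=True)
P=camera_params("wrist");i=grab_frame("wrist");im=i.astype(int);cv2.imwrite("pics/w2.png",i[:,:,::-1]);s=read_state();print(s["tool_pos"],s["orientation"])
T=camera_params("top");S=camera_params("scene")
for k,m in(("r",im[...,0]>im[...,1]+60),("g",im[...,1]>im[...,0]+40)):
    for b in blobs(m,80): print(k,*b,plane(P,*b[1],142),plane(P,*b[2],142),plane(P,*b[3],142))
q=[plane(T,*c,172) for c in((220.5,134.5),(322.5,126.5),(328.5,181.5),(222.5,190.5))]
print("slab",*q)
for a,b in((0,1),(3,2),(3,0),(2,1)): d=q[b]-q[a];print(np.linalg.norm(d),np.degrees(np.arctan2(d[1],d[0])))
t=grab_frame("top").astype(int).max(2);sc=grab_frame("scene").astype(int)
g=grab_frame("scene").max(2);m=np.zeros(g.shape,bool);m[170:200,365:420]=g[170:200,365:420]<50
for b in blobs(m): print("lever now",b[1])
E
```

```text
[ 447.3 -339.3  320. ] [3.1 0.  1.3]
r 525 [255.  177.6] [255. 138.] [255. 210.] [251 138   9  73] [ 449.3 -336.5  142. ] [ 459.1 -294.5  142. ] [ 440.6 -373.5  142. ]
g 599 [255.   94.5] [255.2  59. ] [254.9 131. ] [251  59  10  73] [ 469.2 -251.9  142. ] [ 477.  -219.7  142. ] [ 460.7 -287.4  142. ]
slab [707.2  74.7 172. ] [ 733.2 -159.2  172. ] [ 604.9 -173.1  172. ] [577.5  64.7 172. ]
235.32126826821292 -83.65273853634315
239.40372831704877 -83.4265952526384
130.0884322282879 4.39716641533008
129.06864433702924 6.193583804507345
lever now [393.2 186.1]
```

View pics/w2.png

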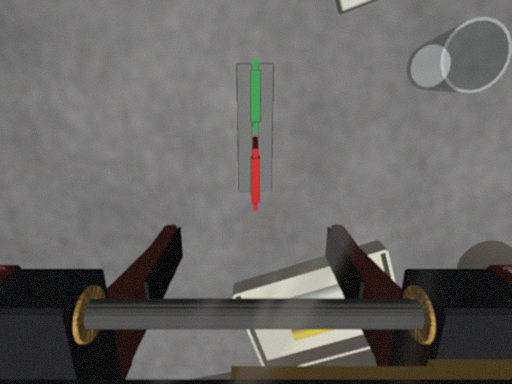

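The wrist view shows the red bar top at column 255 (rows 138–210) and the green at rows 59–131. The edge is vertical in the picture, so the jaws are square to the tag. I'll descend and grip near the top of the bar.

servo_tool([
  [[0.1,0.1,4],[0,0,0],0.6],
  [[0.1,0.1,8],[0,0,0],0.4],
  [[0.1,0.1,12],[0,0,0],0.2],
  [[0.1,0.1,15],[0,0,0],0.2],
  [[0.1,0.1,17.2],[0,0,0],0.2],
  [[0.1,0.1,17.2],[0,0,0],0.2],
  [[0.1,0.1,17.2],[0,0,0],0.2],
  [[0.1,0.1,17.2],[0,0,0],-1],
  [[0.1,0.1,17.2],[0,0,0],-1],
  [[0.1,0.1,17.2],[0,0,0],-1],
  [[0.1,0.1,17.2],[0,0,0],-1],
  [[0.1,0.1,17.2],[0,0,0],-1],
  [[0.1,0.1,17.2],[0,0,0],-1],
  [[0.1,0.1,17.2],[0,0,0],-1],
  [[0.1,0.1,17.2],[0,0,0],-1],
], grip_force=30)

```text
clock: 10.65
tool_pos: [448.4, -339.2, 147.8]
orientation: [3.141, 0.0, 1.338]
force: [0.3, -0.2, 0.2]
gripper_width: 0.114
gripper_force: 30.0
```

servo_tool([
  [[0,0,-2],[0,0,0],-1],
  [[0,0,-5],[0,0,0],-1],
  [[0,0,-9],[0,0,0],-1],
  [[0,0,-13],[0,0,0],-1],
  [[0,0,-17],[0,0,0],-1],
  [[0,0,-17],[0,0,0],-1],
  [[4,-0.9,-17],[0,0,-3],-1],
  [[8,-1.8,-17],[0,0,-6],-1],
  [[12,-2.7,-17],[0,0,-9],-1],
  [[16,-3.6,-17],[0,0,-12],-1],
  [[20,-4.5,-17],[0,0,-15],-1],
  [[24,-5.4,-17],[0,0,-18],-1],
  [[26.2,-5.8,-17],[0,0,-19.8],-1],
  [[26.2,-5.8,-17],[0,0,-19.8],-1],
  [[26.2,-5.8,-14],[0,0,-19.8],-1],
  [[26.2,-5.8,-10],[0,0,-19.8],-1],
  [[26.2,-5.8,-7],[0,0,-19.8],-1],
  [[26.2,-5.8,-6],[0,0,-19.8],-1],
  [[26.2,-5.8,-6],[0,0,-19.8],-1],
  [[26.2,-5.8,-6],[0,0,-19.8],-1],
])

```text
clock: 12.65
tool_pos: [452.8, -71.5, 209.0]
orientation: [3.14, 0.001, 1.682]
force: [0.4, -0.2, 0.7]
gripper_width: 0.115
gripper_force: 30.0
```

```bash
python3 - <<'E'
from workcell import *
from h import *
np.set_printoptions(precision=1,suppress=True)
s=read_state();tp=s["tool_pos"];print(tp,s["orientation"],s["gripper_width"])
a=grab_frame("scene")[:,:,::-1].copy();b=grab_frame("top")[:,:,::-1].copy()
S=camera_params("scene");T=camera_params("top");P=camera_params("wrist");w=grab_frame("wrist")[:,:,::-1]
h=tp-[0,0,42.8];print("expected hole px",proj(S,h),proj(T,h))
u=np.array([np.cos(np.radians(6.5)),np.sin(np.radians(6.5)),0]);m=np.array([551.5,-59.5,160])
for k in(-37,37): print("peg px",proj(S,m+u*k),proj(T,m+u*k),proj(P,m+u*k))
f=lambda im,x,y,W=140,H=105:cv2.resize(im[y:y+H,x:x+W],(400,300),interpolation=cv2.INTER_CUBIC)
c=proj(S,h).astype(int);d=proj(T,h).astype(int)
print(c-[70,50],d-[70,50])
cv2.imwrite("pics/p1.png",np.vstack([np.hstack([f(a,*(c-[70,50])),f(b,*(d-[70,50]))]),np.hstack([f(w,0,0,512,384),f(w,180,100,160,120)])]))
cv2.imwrite("pics/p1s.png",a);cv2.imwrite("pics/p1t.png",b);cv2.imwrite("pics/p1w.png",w)
E
```

```text
[452.8 -71.5 209. ] [3.1 0.  1.7] 0.11522920495548422
expected hole px [250.  138.8] [282.  248.4]
peg px [244.2 156.7] [278.9 220.5] [343.9 225.5]
peg px [236.5 177.6] [275.8 188.1] [451.4 225.2]
[179  88] [211 198]
```

View pics/p1.png

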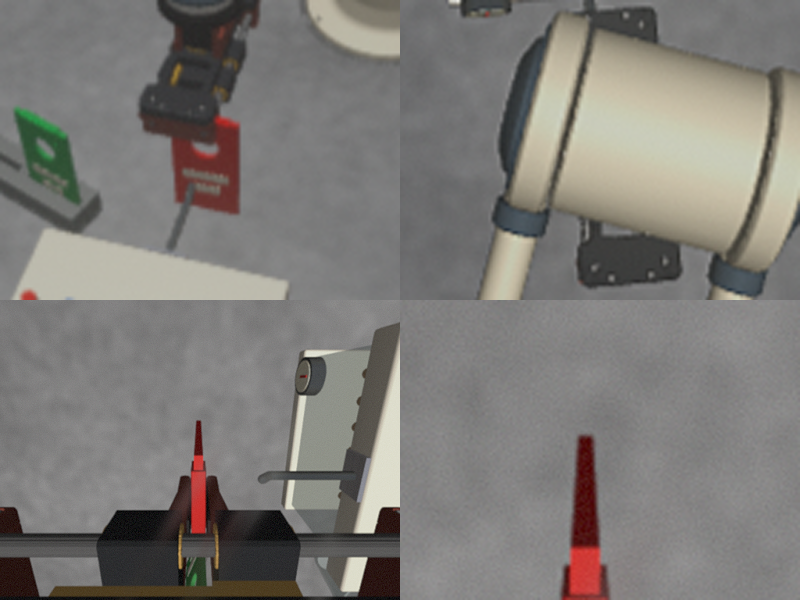

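The scene crop shows the tag facing the peg with its hole at about scene pixel (251,140), partly under the fingers. The wrist crop shows the peg level at about row 225 and its tip at column 335. I'll refine the sideways numbers from these images.

```bash
python3 - <<'E'
from workcell import *
from h import *
np.set_printoptions(precision=1,suppress=True)
P=camera_params("wrist");S=camera_params("scene");tp=read_state()["tool_pos"]
w=cv2.imread("pics/p1w.png").max(2).astype(int)
for x in range(346,430,12):
    r=np.where(w[212:240,x]<w[212:240,x].max()*.62)[0]+212;print(x,r.min(),r.max(),plane(P,x,r.mean(),160),end="; ")
print()
a=cv2.imread("pics/p1s.png").astype(int);red=(a[...,2]>a[...,1]+40);red[:,:235]=0;red[:,275:]=0
psi=read_state()["orientation"][2];u=np.array([np.cos(psi),np.sin(psi),0])
for v in(146,150,154,158):
    c=np.where(red[v])[0]; 
    if len(c)==0: continue
    # intersect with tag plane (through tp, normal n)
    n=np.array([np.sin(psi),-np.cos(psi),0]);o=[]
    for e in(c.min()-.5,c.max()+.5):
        C,d=ray(S,e,v);X=C+d*(n@(tp-C))/(n@d);o+=[(X-tp)@u]
    print(v,c.min(),c.max(),"lateral edges",np.array(o),np.mean(o),X)
E
```

```text
346 220 222 [515.4 -60.1 160. ]; 358 220 229 [524.1 -61.8 160. ]; 370 212 229 [531.7 -58.1 160. ]; 382 219 229 [540.4 -59.6 160. ]; 394 219 229 [548.6 -58.7 160. ]; 406 219 229 [556.8 -57.8 160. ]; 418 219 229 [565.  -56.9 160. ]; 
146 240 261 lateral edges [-33.9  34.1] 0.1314611406909556 [449.3 -37.3 145.1]
150 241 261 lateral edges [-31.6  34.1] 1.2483349312033223 [449.3 -37.3 126.8]
154 241 261 lateral edges [-32.6  34.2] 0.7679489945058648 [449.3 -37.2 107.9]
158 242 261 lateral edges [-30.3  34.2] 1.9259039699748879 [449.3 -37.2  88.6]
```

servo_tool([
  [[0.1,0,0.2],[0,0,0],-1],
  [[0.1,1.5,0.2],[0,0,0],-1],
  [[0.1,3,0.2],[0,0,0],-1],
  [[0.1,4.5,0.2],[0,0,0],-1],
  [[0.1,5.5,0.2],[0,0,0],-1],
  [[0.1,6.5,0.2],[0,0,0],-1],
  [[0.1,7.5,0.2],[0,0,0],-1],
  [[0.1,8.5,0.2],[0,0,0],-1],
  [[0.1,9.5,0.2],[0,0,0],-1],
  [[0.1,9.7,0.2],[0,0,0],-1],
  [[0.1,9.7,0.2],[0,0,0],-1],
  [[0.1,9.7,0.2],[0,0,0],-1],
])

```text
clock: 14.0
tool_pos: [548.5, -59.0, 205.6]
orientation: [-3.141, -0.0, 1.683]
force: [-0.6, -0.1, -0.8]
gripper_width: 0.111
gripper_force: 30.0
```

```bash
python3 - <<'E'
from workcell import *
from h import *
s=read_state();print(s["tool_pos"],s["force"])
a=grab_frame("scene")[:,:,::-1];w=grab_frame("wrist")[:,:,::-1]
f=lambda im,x,y,W=140,H=105:cv2.resize(im[y:y+H,x:x+W],(400,300),interpolation=cv2.INTER_CUBIC)
cv2.imwrite("pics/p2.png",np.hstack([f(a,190,120,100,75),f(w,0,0,512,384)]))
E
```

```text
[548.52984247 -58.9733788  205.61247222] [-0.56661507 -0.08055325 -0.78792935]
```

View pics/p2.png

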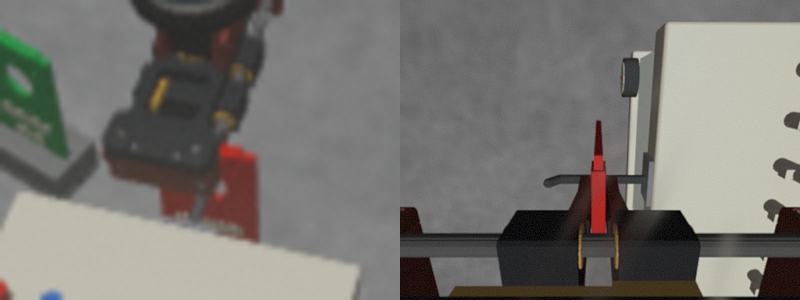

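The wrist view shows the peg on both sides of the tag, tip at left and bracket at right, with no contact force. Now to lower it.

servo_tool([
  [[0,0,0.4],[0,0,0],-1],
  [[0,0,0.8],[0,0,0],-1],
  [[0,0,1.1],[0,0,0],-1],
  [[0,0,1.3],[0,0,0],-1],
  [[0,0,1.3],[0,0,0],-1],
  [[0,0,1.3],[0,0,0],-1],
])

```text
clock: 14.7
tool_pos: [548.6, -59.0, 192.6]
orientation: [-3.141, -0.0, 1.683]
force: [0.9, -0.7, -0.5]
gripper_width: 0.113
gripper_force: 30.0
```

Hole is now about 10 mm below the axis, nearly resting. I'll open the jaws partway and wait for it to settle.

servo_tool([
  [[0,0,0],[0,0,0],-0.7],
  [[0,0,0],[0,0,0],-0.6],
  [[0,0,0],[0,0,0],-0.5],
  [[0,0,0],[0,0,0],-0.4],
  [[0,0,0],[0,0,0],-0.35],
  [[0,0,0],[0,0,0],-0.35],
  [[0,0,0],[0,0,0],-0.35],
  [[0,0,-1],[0,0,0],-0.35],
  [[0,0,-3],[0,0,0],-0.35],
  [[0,0,-6],[0,0,0],-0.35],
  [[0,0,-9],[0,0,0],-0.35],
  [[0,0,-12],[0,0,0],-0.35],
  [[0,0,-15],[0,0,0],-0.35],
  [[0,0,-15],[0,0,0],-0.35],
])

```text
clock: 16.1
tool_pos: [549.2, -59.0, 348.8]
orientation: [3.133, 0.002, 1.683]
force: [0.6, -0.1, 0.5]
gripper_width: 0.327
gripper_force: 0.0
```

servo_tool([
  [[0,-10,-2],[0,0,0],-0.35],
  [[0,-10,-2],[0,0,0],-0.35],
  [[0,-15,-2],[0,0,0],-0.35],
  [[0,-15,-2],[0,0,0],-0.35],
  [[0,-15,-2],[0,0,0],-0.35],
  [[0,-15,-2],[0,0,0],-0.35],
  [[0,-15,-2],[0,0,0],-0.35],
  [[0,-15,-2],[0,0,0],-0.35],
  [[0,-15,-2],[0,0,0],-0.35],
  [[0,-15,-2],[0,0,0],-0.35],
  [[0,-15,-2],[0,0,0],-0.35],
  [[0,-15,-2],[0,0,0],-0.35],
  [[0,-15,-2],[0,0,0],-0.35],
  [[0,-15,-2],[0,0,0],-0.35],
  [[0,-15,-2],[0,0,0],-0.35],
  [[0,-15,-2],[0,0,0],-0.35],
  [[0,-15,-2],[0,0,0],-0.35],
  [[0,-15,-2],[0,0,0],-0.35],
  [[0,-15,-2],[0,0,0],-0.35],
  [[0,-15,-2],[0,0,0],-0.35],
])

```text
clock: 18.1
tool_pos: [399.6, -75.8, 362.6]
orientation: [3.142, 0.0, 1.683]
force: [-0.2, -0.2, 0.7]
gripper_width: 0.323
gripper_force: 0.0
```

servo_tool([
  [[0,0,0],[0,0,0],-0.35],
  [[0,0,0],[0,0,0],-0.35],
  [[0,0,0],[0,0,0],-0.35],
  [[0,0,0],[0,0,0],-0.35],
  [[0,0,0],[0,0,0],-0.35],
  [[0,0,0],[0,0,0],-0.35],
  [[0,0,0],[0,0,0],-0.35],
  [[0,0,0],[0,0,0],-0.35],
  [[0,0,0],[0,0,0],-0.35],
  [[0,0,0],[0,0,0],-0.35],
  [[0,0,0],[0,0,0],-0.35],
  [[0,0,0],[0,0,0],-0.35],
  [[0,0,0],[0,0,0],-0.35],
  [[0,0,0],[0,0,0],-0.35],
  [[0,0,0],[0,0,0],-0.35],
  [[0,0,0],[0,0,0],-0.35],
  [[0,0,0],[0,0,0],-0.35],
  [[0,0,0],[0,0,0],-0.35],
  [[0,0,0],[0,0,0],-0.35],
  [[0,0,0],[0,0,0],-0.35],
])

```text
clock: 20.1
tool_pos: [399.6, -75.8, 362.6]
orientation: [-3.142, -0.0, 1.683]
force: [-0.1, -0.6, 0.3]
gripper_width: 0.324
gripper_force: 0.0
```

```bash
python3 - <<'E'
from workcell import *
from h import *
s=read_state();print(s["clock"],s["tool_pos"],s["force"])
a=grab_frame("scene")[:,:,::-1];w=grab_frame("wrist")[:,:,::-1]
for _ in range(6): b=grab_frame("scene")[:,:,::-1]
ax=a[130:200,210:290].astype(int);bx=b[130:200,210:290].astype(int);print("motion",np.abs(ax-bx).mean(),np.abs(ax-bx).max())
f=lambda im,x,y,W=140,H=105:cv2.resize(im[y:y+H,x:x+W],(400,300),interpolation=cv2.INTER_CUBIC)
cv2.imwrite("pics/p3.png",np.vstack([np.hstack([f(b,200,125,80,60),f(w,0,0,512,384)]),np.hstack([f(b,0,0,512,384),f(b,340,150,100,75)])]))
E
```

```text
20.1 [399.63187743 -75.78813968 362.62898116] [-0.11963582 -0.55909814  0.32728226]
motion 0.7385119047619048 7
```

View pics/p3.png

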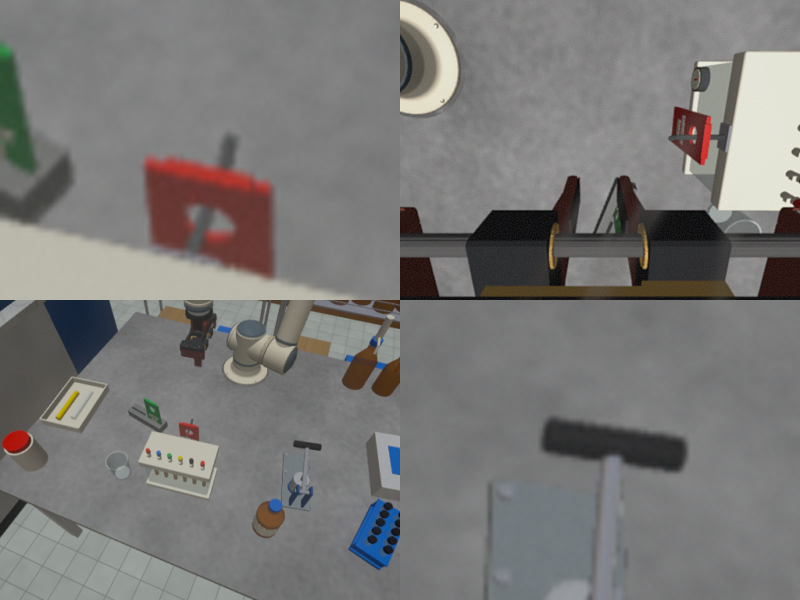

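The tag hangs on the peg (scene pixel about (241,165)), the lever is up, and nothing else has moved. I'll check its position and squareness with numbers.

```bash
python3 - <<'E'
from workcell import *
from h import *
np.set_printoptions(precision=1,suppress=True)
o={};T=camera_params("top")
for n in("scene","top"):
    im=grab_frame(n).astype(int);P=camera_params(n);m=im[...,0]>im[...,1]+75
    c=proj(P,[549,-59,185]).astype(int);M=np.zeros(m.shape,bool);M[c[1]-12:c[1]+12,c[0]-20:c[0]+20]=m[c[1]-12:c[1]+12,c[0]-20:c[0]+20]
    for b in blobs(M,15):
        e=sorted([b[2],b[3]],key=lambda q:-plane(P,*q,190)[1]);print(n,b[0],b[1],[plane(P,*q,191) for q in e]);o.setdefault(n,(P,e,b[1]))
if len(o)==2:
    A,B=o["scene"],o["top"]
    for k in(0,1): print(tri((A[0],*A[1][k]),(B[0],*B[1][k])))
    print(tri((A[0],*A[2]),(B[0],*B[2])))
E
```

```text
scene 71 [241.2 159.6] [array([545.3, -23.6, 191. ]), array([552.6, -90.9, 191. ])]
top 145 [278.3 204.6] [array([543. , -26.5, 191. ]), array([550.9, -94.3, 191. ])]
(array([543.1, -25.6, 187.4]), [0.9709002709742979, 0.9709002709742786])
(array([550.9, -93.4, 188. ]), [1.3105980106428277, 1.310598010642857])
(array([546.9, -59.1, 187.7]), [1.1380631785508841, 1.138063178550782])
```

```bash
python3 -c "
from workcell import *
print(finish_job())"
```

```text
the job is handed in; nothing more can be done
None
```

I pumped three full strokes, hung the red tag level and square on the peg about 4 mm from its middle, and handed the job in. The lever was back up, and I saw no movement of the green tag, bottle or beaker in the last picture. The hand-in gave no verdict.

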